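Seat the grating disc on its keyed drive

TASK

The cheese grater's disc lies loose on its drive with its notch turned away from the key. Push one of the disc's blade ribs with a fingertip to turn it until the notch stands over the key, then press the hub down until the disc is fully home. Never lift the disc off the drive, and leave the things around it where they are.

Things in the scene. Friction and masses are not known exactly. Their poses are not given: they have to be found in the camera images.
- drive_base: Drive base of a cheese grater, fixed: round aluminium housing 160 mm across, 40 mm high, with a low grey switch pod (56 mm wide, 28 mm high) reaching 113 mm from the axis on its -x side. Origin on the axis, on the worktop; z up, +x points from the axis to the key. A 16 mm spindle on the axis, hidden in the disc's hub, keeps the disc centred.
- key (a point): Middle of the key's top, 55 mm from the base's axis and 56 mm above the worktop. The key is a dark steel bar fixed on the housing, 8 mm wide, its top flat, lying radially from 48 mm from the axis out to an upright lug on the housing's rim that shows beyond the disc: 18 mm wide, 68 to 78 mm from the axis, top 62 mm above the worktop.
- collar (a joint): Black collar under the disc, 76 mm across, that carries it on the drive's axis. It slides straight down: 0 up (disc waiting), 0.010 m fully down (disc home). Stiff friction holds it up; 5 to 13 N of push moves it down and it stays where it is left. It cannot be pushed down more than 2 mm while the notch is off the key.
- grating_disc: Steel grating disc, loose, 128 mm across, plate 6 mm thick, 0.2 to 0.4 kg. Origin on its axis at the plate's underside, z up, +x points to its one notch. Waiting: underside 58 mm above the worktop, 2 mm above the key; it turns either way (1 to 2 N at a rib) and stays where it is turned. Fully home: notch round the key, underside 48 mm above the worktop.
- notch (a point): Middle of the notch, 55 mm from the disc's axis, level with the plate's underside. The notch is a gap in the rim with radial sides, from 45 mm from the axis out to the rim, 13 mm wide at its inner end and 18 mm at the rim. The disc goes down only with the notch over the key, within about 3 degrees.
- rib (a point): Middle of the top of one of three equal straight blade ribs on the disc, the one across from the notch: 41 mm from the axis, 19 mm above the plate's underside. The ribs lie radially at 60, 180 and 300 degrees from the notch (counter-clockwise from above), from 24 to 58 mm from the axis, 6 mm thick, 13 mm high above the plate. Any of them can be pushed from either side.
- hub_top (a point): Centre of the flat top of the disc's black hub, on the axis, 28 mm above the plate's underside: the place to press. The hub is 31 mm across at the top, 36 mm at the plate.
- weight_small: Bystander: brass check weight, 38 mm across, 57 mm tall, standing beside the drive. Origin at the centre of its underside.
- pick_jar: Bystander: bundle of wooden picks in a clear jar, 48 mm across, 73 mm tall, standing beside the drive. Origin at the centre of its underside.
- label_roll: Bystander: white roll of labels, 85 mm across, 40 mm tall, to the left front. Origin at the centre of its underside.
- cheese_plane: Bystander: cheese plane with wooden handle, 269 mm long, 25 mm high, lying behind the drive. Origin at the centre of its underside.
- thermometer: Bystander: white probe thermometer, 207 mm long, 18 mm high, lying at the left front. Origin at the centre of its underside.
There are look-alikes about, which are no part of the job. Of the things shaped like the grating_disc, the steel one is meant.

How it is judged:
On the way:
1. the notch stands over the key while the disc is still up (horizontal distance between notch and key below 0.006 m and z of grating_disc in the frame of drive_base above 0.0525 m).
At the end, for the whole second after the job is handed in: The disc lies level (within 0.03 rad) and at rest on the drive, its notch round the key (notch point within 6 mm of the key's middle, seen from above), pressed down to within 1.5 mm of fully home; every bystander is within 20 mm of where it stood (horizontal distance between notch and key below 0.006 m and z of grating_disc in the frame of drive_base below 0.0495 m and angle between grating_disc's own z axis and vertical below 0.03 rad and horizontal distance between grating_disc and drive_base below 0.003 m and linear speed of grating_disc below 0.01 m/s and angular speed of grating_disc below 0.1 rad/s and distance of each of weight_small, pick_jar, label_roll, cheese_plane, thermometer from where it was at the start of the episode below 0.02 m); the robot touches nothing.
It fails at once if the disc is lifted more than 6 mm above its waiting height (z of grating_disc in the frame of drive_base above 0.064 m).
It fails at once if a bystander is moved more than 20 mm (distance of any of weight_small, pick_jar, label_roll, cheese_plane, thermometer from where it was at the start of the episode above 0.02 m).
It also fails if it takes over 72 s, if anything falls off the work surface, if the arm or the gripper's body presses on something with over 40 N, if the wrist force passes 120 N, or if a joint passes its speed limit or range.

ROBOT

A 6-joint arm with a two-finger parallel gripper is mounted at the origin on a cart in front of the work surface, level with it; the furniture and walls round the work are solid. World frame = base frame: x ahead of the robot, y to its left, z up, the work surface at z = 0. Lengths are in m, angles in rad, forces in N, time in s.
With the tool pointing down it reaches from about 0.375 to 0.975 m from the base axis. Payload 3.8 kg.
Tool frame: the origin (TCP) lies midway between the tips of the shut fingers; the grasp point (between the pads) lies 19 mm behind it; z points along the fingers, y is the line along which they close (so a half turn about z gives the same grasp; the last joint's range is limited). The gripper opens to 85 mm and grips with 20 to 120 N. Pads are 22 mm wide; open, the fingers measure 114 mm over their backs; the gripper's body (76 mm by 85 mm) begins 54 mm behind the grasp point. The pads swing forward as they close: fully open they stand 13 mm farther back than shut.
Start: joints at [1.285, 0.264, 1.604, -0, 1.274, -0.037], TCP at [0.166, 0.654, 0.231] pointing down, gripper open.
Joint ranges: [-2.63, 2.63], [-0.94, 2.18], [0.31, 2.57], [-1.31, 4.45], [0, 2.66], [-2.55, 2.55]. Speed limits (rad/s): [2.57, 2.57, 3.14, 3.14, 3.14, 3.14].

INTERFACE

Orientations are given as a rotation vector (axis times angle).
In Python, from workcell import bot, read_camera, camera_info, ticket gives the robot as it stands.
- The arm moves only by the tool servo_tool, never from a script. Its argument "targets" is a list of rows, each an object of numbers: "hand": the closure, from -1 (fully open) to 1 (shut); "x", "y", "z": the shift along the tool's x, y, z as a fraction of full scale; "roll": the turn about the tool's z as a fraction of full scale. In form: [{"hand": .., "x": .., "y": .., "z": .., "roll": ..}, ...]. A call has 1 to 10 rows; each row is the pose to reach, as a shift and turn from the pose commanded when the call began, along the tool's axes at that moment, turning the shorter way round; what a row does not reach only later rows make up. Full scale, the value 1, is 50 cm for a shift and 180 degrees for a turn. A row lasts 1/12 s, in which the tool goes at most 41.7 mm and 7.16 degrees, less where a joint would pass 70% of its speed; a pose out of reach is approached as far as the arm can. A call with a number of a shift or a turn outside -1 to 1 is refused whole. A call with a gripper value outside its range is refused whole. The fingers move at their own pace and stop on an object; "grip_force" is the grip in N (left out, the last holds). Time passes only in rows, so rows that repeat a pose let the fingers close. It gives the time, the measured TCP pose, the force, the opening and the grip force at its end, in the units of the state.
- bot.read_state(): the state, without advancing time (a new reading comes with each control period).
- read_camera(name): name is "side" or "top"; returns the picture (384x512x3 uint8, red, green, blue); there is no depth.
- camera_info(name): a dict with "fx", "fy", "cx", "cy" (pixels), "eye" and "orientation" of the camera in the world. Camera axes: x right, y down, z forward; pixel columns grow to the right and rows downward; lengths in m; the calibration is good to about 2 mm. A picture is of the moment at which its call begins. camera_info takes no time and is no camera call.
- ticket.finish_job(): hands the job in; it is judged then, once.
The state is a dict: "time": time; "q": joint angles; "joint_vel": joint speeds; "joint_torque": joint torques, N m; "tool_pos": TCP position; "tcp_rot": TCP orientation; "wrist_force": force on the tool from outside, world axes, zero at the start; "torque": the same for the moment, N m; "width": opening from 0.0 (shut) to 1.0 (fully open); "grip_force": force on a finger pad.
Only numpy, scipy, OpenCV 4.12 (cv2) and the standard library are available. Lean on these libraries where they do the work, as an engineer would, in place of code of your own. Each camera call takes 0.05 s, during which the arm holds its last target. There are 200 camera calls.

## Working session

There is one attempt and no reset: what is moved stays moved. The work goes in short steps, Python scripts to look and compute and a tool call to move; the robot and the scene stay as the last step left them, time stands still between calls to the robot, and variables do not carry over. Pictures are saved under pics/ and viewed, at most 10 in all, crops included, and the job is handed in when it is done.

Besides the shell and the picture viewer there is one more tool, called after "Emit:" by a JSON object that holds its "method" and its "body", one argument or row to a line. servo_tool: Moves the arm, as the interface text tells. Its arguments: {"type":"object","properties":{"targets":{"type":"array"},"grip_force":{"type":"number"}},"required":["targets"]}

```bash
mkdir -p pics
python3 - <<'E'
from workcell import bot, read_camera, camera_info
import cv2
for n in("side","top"):
    cv2.imwrite(f"pics/{n}0.png",cv2.resize(read_camera(n)[:,:,::-1],(800,600),interpolation=cv2.INTER_CUBIC)); print(n,camera_info(n))
print(bot.read_state())
E
```

```text
side {'fx': 378.8685110120868, 'fy': 378.8685110120868, 'cx': 258.5081335196072, 'cy': 189.47645986928978, 'eye': array([-0.13384627, -0.47723233,  0.84655969]), 'orientation': array([-2.10399695,  1.03475287, -0.48024944])}
top {'fx': 446.20373914276337, 'fy': 446.20373914276337, 'cx': 252.10395042536842, 'cy': 179.99349746774348, 'eye': array([-0.28419533,  0.28420903,  1.2897751 ]), 'orientation': array([-1.66120116,  2.09217939, -0.70578784])}
{'time': 0.1, 'q': array([ 1.28510834e+00,  2.64710494e-01,  1.60524692e+00,  3.57127427e-06,
        1.27371312e+00, -3.69104708e-02]), 'joint_vel': array([ 0.00188193, -0.0016422 , -0.00068635,  0.00043005,  0.00032792,
        0.00136047]), 'joint_torque': array([ 1.14855189e-03, -5.16695809e+01, -3.68596137e+01,  9.53271706e-05,
        6.02073502e-03,  2.63166896e-05]), 'tool_pos': array([0.16601686, 0.65357534, 0.23005939]), 'tcp_rot': array([-0.38973148, -3.11698341,  0.00322036]), 'wrist_force': array([0.11703479, 0.29607695, 0.21061264]), 'torque': array([ 0.00411077,  0.02728567, -0.03688758]), 'grip_force': 0.0, 'width': 1.000109853384347}
```

View pics/top0.png

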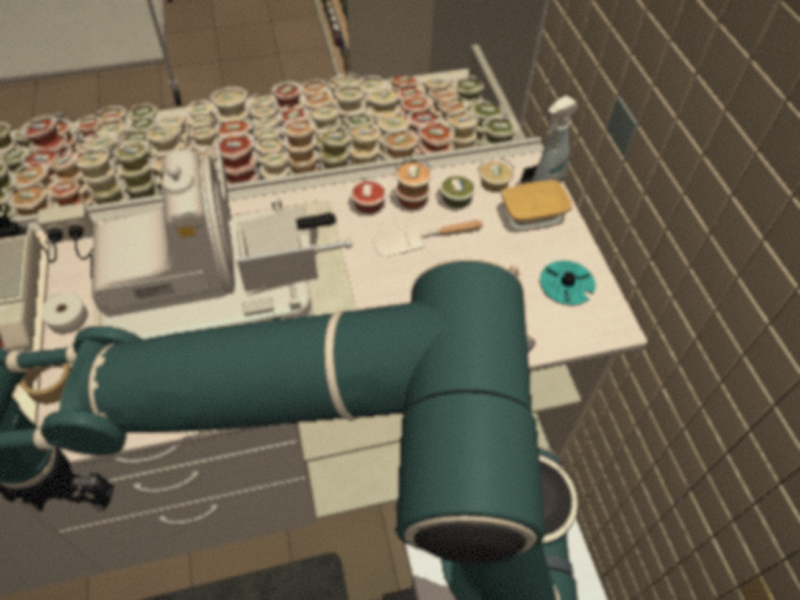

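View pics/side0.png

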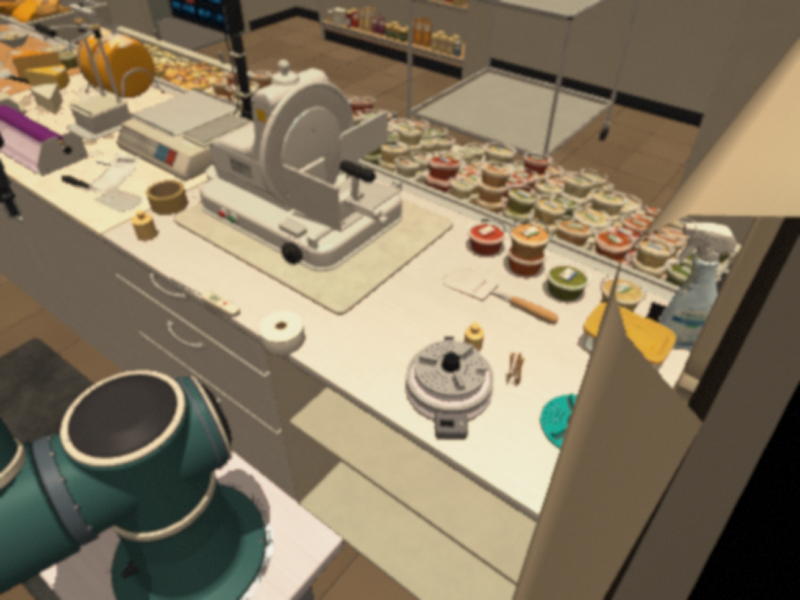

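The side view shows the steel disc's hub at about (451,362) of 800x600, the switch pod at (450,425) and the lug at about (448,342). In the top view the arm hides the drive. I'll enlarge the side view.

```bash
cat > h.py <<'E'
import numpy as np, cv2
from scipy.spatial.transform import Rotation as R
from workcell import bot, read_camera, camera_info
def ray(n,u,v):
    c=camera_info(n); d=np.array([(u-c['cx'])/c['fx'],(v-c['cy'])/c['fy'],1.])
    return c['eye'],R.from_rotvec(c['orientation']).apply(d)
def at_z(n,u,v,z):
    e,d=ray(n,u,v); return e+d*(z-e[2])/d[2]
def proj(n,p):
    c=camera_info(n); q=R.from_rotvec(c['orientation']).inv().apply(np.atleast_2d(p)-c['eye'])
    return np.c_[q[:,0]/q[:,2]*c['fx']+c['cx'],q[:,1]/q[:,2]*c['fy']+c['cy']]
def crop(n,u0,v0,w,k,f,avg=4):
    im=np.mean([read_camera(n).astype(float) for _ in range(avg)],0).astype(np.uint8)[:,:,::-1]
    cv2.imwrite(f,cv2.resize(im[v0:v0+w*3//4,u0:u0+w],None,fx=k,fy=k,interpolation=cv2.INTER_CUBIC))
E
python3 - <<'E'
from h import *
crop("side",240,200,100,8,"pics/s1.png")
print(at_z("side",451*.64,357*.64,.086))
E
```

```text
[ 0.47758257 -0.12494515  0.086     ]
```

View pics/s1.png

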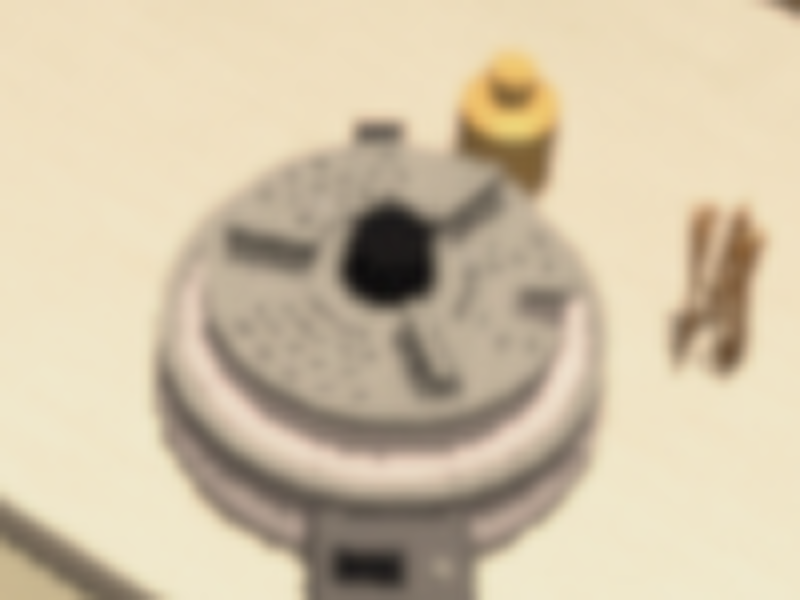

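Crop of the side view (8x, offset 240,200): hub top at about (390,228), lug at (380,128). The notch is on the right at (545,300), and the ribs are at (272,245), (470,207) and (425,355). I'll fit a model to these.

```bash
cat >> h.py <<'E'
def model(p):
    x,y,psi,phi=p
    f=lambda r,a,z:[x+r*np.cos(a),y+r*np.sin(a),z]
    d=np.radians
    return np.array([f(0,0,.086),f(73,0,0) if 0 else f(.073,psi,.062),f(.041,phi+np.pi,.077),f(.041,phi+d(60),.077),f(.041,phi-d(60),.077),f(.055,phi,.061)])
E
python3 - <<'E'
from h import *
from scipy.optimize import least_squares
px=np.array([[390,228],[380,127],[272,242],[470,205],[428,352],[545,300]])/8+[240,200]
best=min((least_squares(lambda p:(proj("side",model(p))-px).ravel(),[.478,-.125,a,b],loss='soft_l1') for a in(0,1.5,-1.5) for b in(-1,-2,0,2)),key=lambda s:s.cost)
print(best.x,np.degrees(best.x[2:]),best.cost); print((proj("side",model(best.x))-px).round(1))
x,y,psi,phi=best.x
a=np.linspace(0,6.283,200)
for r,z in((.064,.064),(.08,.04)):
    q=(proj("side",np.c_[x+r*np.cos(a),y+r*np.sin(a),0*a+z])-[240,200])*8
    print(r,q.min(0),q.max(0))
# bystanders
for nm,u,v,z in(("weight",510,75,.057),("weightbase",505,175,0),("jar",725,210,.073),("jarbase",705,360,0)): print(nm,at_z("side",240+u/8,200+v/8,z))
s=bot.read_state(); print(R.from_rotvec(s['tcp_rot']).as_matrix().round(3))
E
```

```text
[ 0.47422056 -0.12797172  0.62532845 -1.15351763] [ 35.82868114 -66.09169164] 4.035103096185696
[[ 0.1  1.2]
 [-0.   0.7]
 [-0.1 -1. ]
 [-0.6 -1.6]
 [ 0.5 -0.9]
 [ 0.   2.1]]
0.064 [200.3632502  146.84511294] [574.16509823 428.47388438]
0.08 [152.86564771 161.03793405] [613.30515603 513.38809839]
weight [ 0.59236993 -0.10407272  0.057     ]
weightbase [ 0.59702473 -0.10496601  0.        ]
jar [ 0.56694551 -0.20652836  0.073     ]
jarbase [ 0.56336637 -0.21171892  0.        ]
[[-0.969  0.246 -0.   ]
 [ 0.246  0.969 -0.001]
 [ 0.    -0.001 -1.   ]]
```

Run:
```python
from h import *
for nm,u,v,z in(("matcorner",342,310,0),("matleft",180,222,0),("matright",452,226,0),("knob",290,252,.05),("boxfront",145,235,0),("roll",282,345,0),("board",180,210,0),("tableedge",270,375,0)): print(nm,at_z("side",u*.64,v*.64,z).round(3))
for u,v in((150,200),(310,300),(95,310)): print(at_z("top",u*.64,v*.64,.1).round(3))
print(proj("top",[[.475,-.127,.06]])/.64)
```

```text
matcorner [0.517 0.17  0.   ]
matleft [0.509 0.702 0.   ]
matright [0.915 0.16  0.   ]
knob [0.548 0.348 0.05 ]
boxfront [0.423 0.723 0.   ]
roll [0.369 0.195 0.   ]
board [0.543 0.747 0.   ]
tableedge [0.301 0.157 0.   ]
[0.92  0.555 0.1  ]
[0.56  0.242 0.1  ]
[0.632 0.674 0.1  ]
[[489.33433363 311.35019012]]
```

Emit:
{"method": "servo_tool", "body": {
  "targets": [
    {"hand":1,"x":-0.48,"y":-0.64,"z":0,"roll":0},
    {"hand":1,"x":-0.48,"y":-0.64,"z":0,"roll":0},
    {"hand":1,"x":-0.48,"y":-0.64,"z":0,"roll":0},
    {"hand":1,"x":-0.48,"y":-0.64,"z":0,"roll":0},
    {"hand":1,"x":-0.48,"y":-0.64,"z":0,"roll":0},
    {"hand":1,"x":-0.48,"y":-0.64,"z":0,"roll":0},
    {"hand":1,"x":-0.48,"y":-0.64,"z":0,"roll":0},
    {"hand":1,"x":-0.48,"y":-0.64,"z":0,"roll":0},
    {"hand":1,"x":-0.48,"y":-0.64,"z":0,"roll":0},
    {"hand":1,"x":-0.48,"y":-0.64,"z":0,"roll":0}
  ],
  "grip_force": 40
}}

```text
time: 1.13
tool_pos: [0.3206, 0.2818, 0.2313]
tcp_rot: [0.391, 3.116, -0.001]
wrist_force: [0.1, 0.8, -0.2]
width: 0.004
grip_force: 0.0
```

Emit:
{"method": "servo_tool", "body": {
  "targets": [
    {"hand":1,"x":-0.48,"y":-0.64,"z":0,"roll":0},
    {"hand":1,"x":-0.48,"y":-0.64,"z":0,"roll":0},
    {"hand":1,"x":-0.48,"y":-0.64,"z":0,"roll":0},
    {"hand":1,"x":-0.48,"y":-0.64,"z":0,"roll":0},
    {"hand":1,"x":-0.48,"y":-0.64,"z":0,"roll":0},
    {"hand":1,"x":-0.48,"y":-0.64,"z":0,"roll":0},
    {"hand":1,"x":-0.48,"y":-0.64,"z":0,"roll":0},
    {"hand":1,"x":-0.48,"y":-0.64,"z":0,"roll":0},
    {"hand":1,"x":-0.48,"y":-0.64,"z":0,"roll":0},
    {"hand":1,"x":-0.48,"y":-0.64,"z":0,"roll":0}
  ]
}}

```text
time: 1.97
tool_pos: [0.4749, -0.0881, 0.2317]
tcp_rot: [0.393, 3.115, -0.002]
wrist_force: [-0.2, -0.1, 0.6]
width: -0.001
grip_force: 0.0
```

Run:
```python
from h import *
s=bot.read_state(); print(s['time'],s['tool_pos'],s['q'],s['wrist_force'],s['width']);print(R.from_rotvec(s['tcp_rot']).as_matrix().round(3))
a=read_camera("top")[:,:,::-1]; b=read_camera("side")[:,:,::-1]
cv2.imwrite("pics/ts.png",np.hstack([cv2.resize(a[100:300,200:400],(400,400)),cv2.resize(b[100:300,200:400],(400,400))]))
```

```text
1.9667 [ 0.47488241 -0.08808632  0.23165823] [-2.34142479e-01 -1.06767577e-01  2.00145938e+00 -1.23183446e-03
  1.24514961e+00 -1.55337845e+00] [-0.16908208 -0.14981452  0.64170202] -0.0005464709555308393
[[-0.969  0.249  0.001]
 [ 0.249  0.969 -0.002]
 [-0.002 -0.001 -1.   ]]
```

View pics/ts.png

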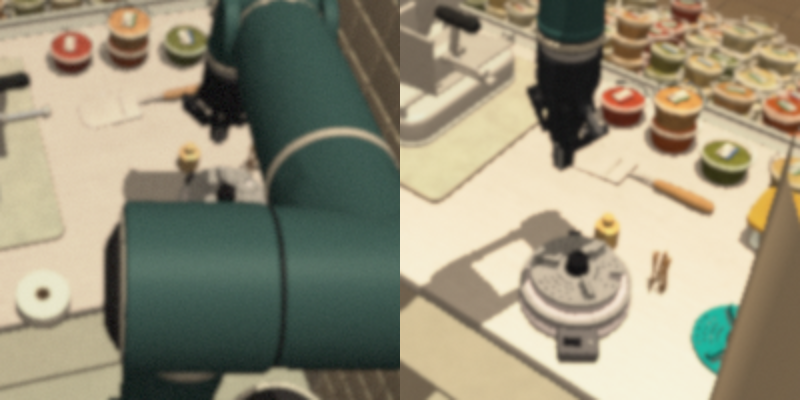

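Left half (top view, 2x from 200,100): the hub is at about (227,190) and the lug near (225,170), with the elbow hiding the rest. Right half: the side view is clear. I'll enlarge the top view and combine both.

Run:
```python
from h import *
crop("top",270,160,72,11,"pics/t1.png")
```

```text
(no output)
```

View pics/t1.png

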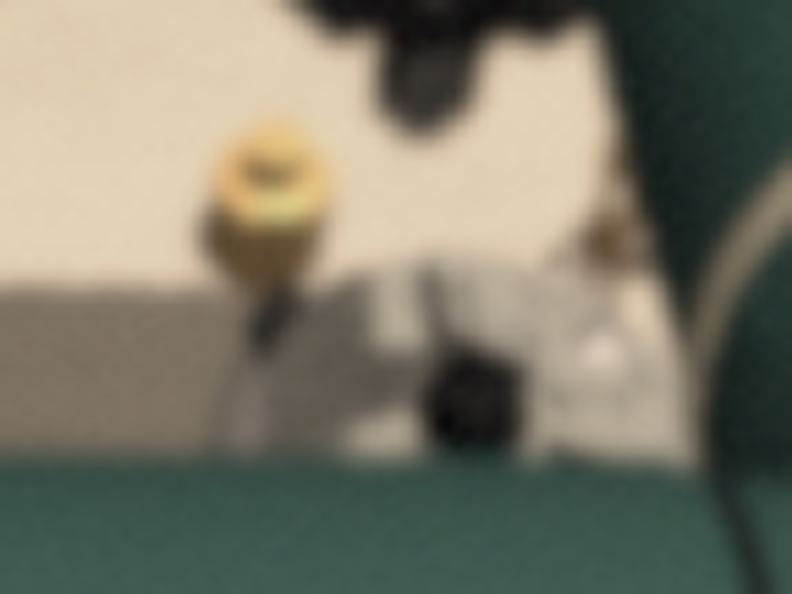

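In the enlarged top view the hub top centre is at about (474,392), the lug at (268,322) and one rib at (436,302).

Run:
```python
from h import *
from scipy.optimize import least_squares
px=np.array([[390,228],[380,127],[272,242],[470,205],[428,352],[545,300]])/8+[240,200]
pt=np.array([[474,392],[268,322],[436,302]])/11+[270,160]
a=np.linspace(0,6.283,400)
def ext(x,y,r,z):
    q=proj("side",np.c_[x+r*np.cos(a),y+r*np.sin(a),0*a+z]); return np.r_[q.min(0)[0],q.max(0)]
e=np.r_[(np.array([[206,572,420]])/8+[240,240,200])[0]]
def res(p):
    x,y=p[:2]
    m=model(p); return np.r_[(proj("side",m)-px).ravel(),(proj("top",m[[0,1,3]])-pt).ravel(),(ext(x,y,.064,.062)-e)]
s=least_squares(res,[.475,-.127,.62,-1.15],loss='soft_l1'); print(s.x,np.degrees(s.x[2:]),s.cost,res(s.x).round(1))
# triangulate hub
A=[];b=[]
for n,p in(("side",px[0]),("top",pt[0])):
    o,d=ray(n,*p); d/=np.linalg.norm(d); P=np.eye(3)-np.outer(d,d);A.append(P);b.append(P@o)
print(np.linalg.solve(sum(A),sum(b)))
```

```text
[ 0.47555369 -0.12640146  0.66417108 -1.11827928] [ 38.05419965 -64.0726833 ] 8.652577102705237 [-0.1  0.7 -1.2  0.2 -0.4 -1.2 -1.2 -2.4  0.8 -1.6 -0.1  1.   0.9 -0.9
  0.8 -1.7  1.  -1.1 -0.9 -0.   0.9]
[ 0.47695574 -0.12421577  0.08340997]
```

Emit:
{"method": "servo_tool", "body": {
  "targets": [
    {"hand":1,"x":0,"y":0,"z":0,"roll":0.38},
    {"hand":1,"x":0,"y":0,"z":0,"roll":0.38},
    {"hand":1,"x":0,"y":0,"z":0,"roll":0.38},
    {"hand":1,"x":0,"y":0,"z":0,"roll":0.38},
    {"hand":1,"x":0,"y":0,"z":0,"roll":0.38},
    {"hand":1,"x":0,"y":0,"z":0,"roll":0.38},
    {"hand":1,"x":0,"y":0,"z":0,"roll":0.38},
    {"hand":1,"x":0,"y":0,"z":0,"roll":0.38},
    {"hand":1,"x":0,"y":0,"z":0,"roll":0.38},
    {"hand":1,"x":0,"y":0,"z":0,"roll":0.38}
  ]
}}

```text
time: 3.1
tool_pos: [0.4734, -0.0825, 0.2314]
tcp_rot: [-2.078, -2.356, -0.0]
wrist_force: [0.0, 0.4, -0.6]
width: 0.001
grip_force: 0.0
```

Emit:
{"method": "servo_tool", "body": {
  "targets": [
    {"hand":1,"x":0,"y":0,"z":0,"roll":0.38},
    {"hand":1,"x":0,"y":0,"z":0,"roll":0.38},
    {"hand":1,"x":0,"y":0,"z":0,"roll":0.38},
    {"hand":1,"x":0,"y":0,"z":0,"roll":0.38},
    {"hand":1,"x":0,"y":0,"z":0,"roll":0.38},
    {"hand":1,"x":0,"y":0,"z":0,"roll":0.38},
    {"hand":1,"x":0,"y":0,"z":0,"roll":0.38},
    {"hand":1,"x":0,"y":0,"z":0,"roll":0.38},
    {"hand":1,"x":0,"y":0,"z":0,"roll":0.38},
    {"hand":1,"x":0,"y":0,"z":0,"roll":0.38}
  ]
}}

```text
time: 3.93
tool_pos: [0.4734, -0.0825, 0.2314]
tcp_rot: [-3.043, -0.78, -0.0]
wrist_force: [-0.5, -0.5, -0.7]
width: -0.003
grip_force: 0.0
```

Emit:
{"method": "servo_tool", "body": {
  "targets": [
    {"hand":1,"x":0,"y":0,"z":0,"roll":0.17},
    {"hand":1,"x":0,"y":0,"z":0,"roll":0.17},
    {"hand":1,"x":0,"y":0,"z":0,"roll":0.17},
    {"hand":1,"x":0,"y":0,"z":0,"roll":0.17},
    {"hand":1,"x":0,"y":0,"z":0,"roll":0.17},
    {"hand":1,"x":0,"y":0,"z":0,"roll":0.17},
    {"hand":1,"x":0,"y":0,"z":0,"roll":0.17}
  ]
}}

```text
time: 4.52
tool_pos: [0.4735, -0.083, 0.2314]
tcp_rot: [-3.141, 0.04, -0.0]
wrist_force: [0.8, -0.1, 0.9]
width: -0.004
grip_force: 0.0
```

Run:
```python
from h import *
s=bot.read_state(); print(s['time'],s['tool_pos'],s['q'],s['wrist_force']);M=R.from_rotvec(s['tcp_rot']).as_matrix();print(M.round(3))
c=np.array([.4765,-.126]); t=np.radians(87)
for z in(.1,.069): print(M.T@(np.r_[c+.045*np.array([np.cos(t),np.sin(t)]),z]-s['tool_pos'])/.5)
```

```text
4.5167 [ 0.47351502 -0.0829701   0.2313799 ] [-2.25439055e-01 -1.10095443e-01  2.00496099e+00  2.31309785e-04
  1.24657509e+00  1.37073120e+00] [ 0.78952185 -0.08705135  0.92005206]
[[ 1.    -0.025  0.   ]
 [-0.025 -1.     0.   ]
 [ 0.    -0.    -1.   ]]
[ 0.01052902 -0.00403884  0.26276259]
[ 0.01051709 -0.00402739  0.32476259]
```

Emit:
{"method": "servo_tool", "body": {
  "targets": [
    {"hand":1,"x":0.0105,"y":-0.004,"z":0.06,"roll":0},
    {"hand":1,"x":0.0105,"y":-0.004,"z":0.12,"roll":0},
    {"hand":1,"x":0.0105,"y":-0.004,"z":0.18,"roll":0},
    {"hand":1,"x":0.0105,"y":-0.004,"z":0.23,"roll":0},
    {"hand":1,"x":0.0105,"y":-0.004,"z":0.26,"roll":0},
    {"hand":1,"x":0.0105,"y":-0.004,"z":0.285,"roll":0},
    {"hand":1,"x":0.0105,"y":-0.004,"z":0.305,"roll":0},
    {"hand":1,"x":0.0105,"y":-0.004,"z":0.316,"roll":0},
    {"hand":1,"x":0.0105,"y":-0.004,"z":0.324,"roll":0},
    {"hand":1,"x":0.0105,"y":-0.004,"z":0.324,"roll":0}
  ]
}}

```text
time: 5.35
tool_pos: [0.479, -0.0822, 0.069]
tcp_rot: [-3.141, 0.044, 0.001]
wrist_force: [0.2, 0.5, 0.1]
width: -0.002
grip_force: 0.0
```

Run:
```python
from h import *
s=bot.read_state(); print(s['tool_pos'],s['wrist_force'])
crop("side",240,200,100,8,"pics/s2.png")
```

```text
[ 0.47898805 -0.08220008  0.06898181] [0.16092673 0.54808199 0.14139815]
```

View pics/s2.png

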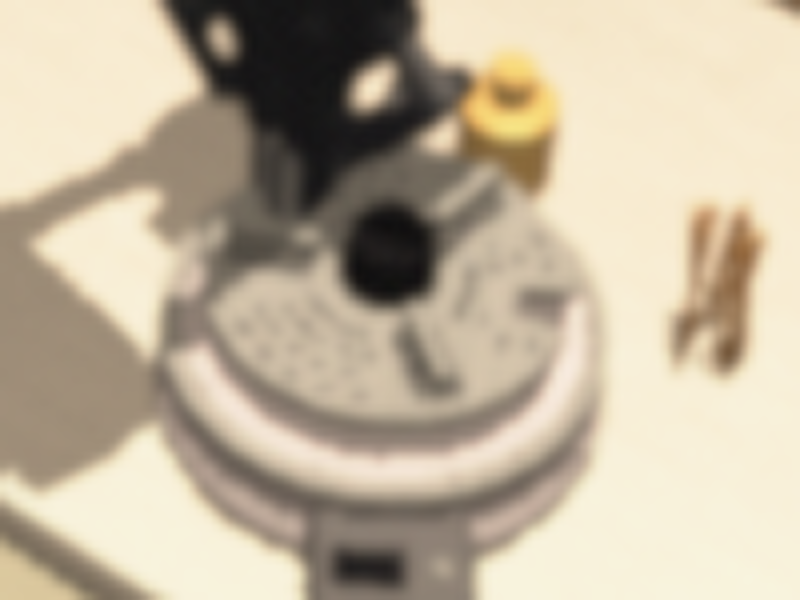

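The finger stands just behind the left rib at about (290,200), clear of the hub. Next I'll compute the arc.

```bash
cat >> h.py <<'E'
C=np.array([.4765,-.126])
def pose(beta,d=.014,r=.044,c=C):
    b=np.radians(beta); u=np.array([np.cos(b),np.sin(b)]); n=np.array([-u[1],u[0]])
    return c+r*u-d*n, beta-90
def rows(p0,a0,targets,dz=0):
    a=np.radians(a0); X=np.array([np.cos(a),np.sin(a)]);Y=np.array([np.sin(a),-np.cos(a)])
    for p,ang in targets:
        v=p-p0; print('{"hand": 1, "x": %.4f, "y": %.4f, "z": %.3f, "roll": %.4f}'%(v@X/.5,v@Y/.5,dz,-(ang-a0)/180),end=', ')
    print()
def state():
    s=bot.read_state(); M=R.from_rotvec(s['tcp_rot']).as_matrix(); return s['tool_pos'][:2],np.degrees(np.arctan2(M[1,0],M[0,0])),s
E
python3 - <<'E'
from h import *
p0,a0,s=state(); print(p0,a0)
p1=p0;a1=a0
for bs in(np.linspace(98,143,10),np.linspace(147,187,9)):
    t=[pose(b) for b in bs]; t.append(t[-1]) if len(t)<10 else 0
    rows(p1,a1,t); p1,a1=t[-1]
E
```

```text
[ 0.48002597 -0.08263532] -1.6486074547387364
{"hand": 1, "x": 0.0083, "y": -0.0046, "z": 0.000, "roll": -0.0536}, {"hand": 1, "x": 0.0003, "y": -0.0053, "z": 0.000, "roll": -0.0814}, {"hand": 1, "x": -0.0078, "y": -0.0054, "z": 0.000, "roll": -0.1092}, {"hand": 1, "x": -0.0158, "y": -0.0048, "z": 0.000, "roll": -0.1369}, {"hand": 1, "x": -0.0238, "y": -0.0034, "z": 0.000, "roll": -0.1647}, {"hand": 1, "x": -0.0316, "y": -0.0014, "z": 0.000, "roll": -0.1925}, {"hand": 1, "x": -0.0391, "y": 0.0013, "z": 0.000, "roll": -0.2203}, {"hand": 1, "x": -0.0465, "y": 0.0046, "z": 0.000, "roll": -0.2480}, {"hand": 1, "x": -0.0535, "y": 0.0086, "z": 0.000, "roll": -0.2758}, {"hand": 1, "x": -0.0601, "y": 0.0131, "z": 0.000, "roll": -0.3036}, 
{"hand": 1, "x": -0.0062, "y": -0.0017, "z": 0.000, "roll": -0.0222}, {"hand": 1, "x": -0.0141, "y": -0.0033, "z": 0.000, "roll": -0.0500}, {"hand": 1, "x": -0.0221, "y": -0.0042, "z": 0.000, "roll": -0.0778}, {"hand": 1, "x": -0.0302, "y": -0.0043, "z": 0.000, "roll": -0.1056}, {"hand": 1, "x": -0.0382, "y": -0.0038, "z": 0.000, "roll": -0.1333}, {"hand": 1, "x": -0.0462, "y": -0.0025, "z": 0.000, "roll": -0.1611}, {"hand": 1, "x": -0.0540, "y": -0.0006, "z": 0.000, "roll": -0.1889}, {"hand": 1, "x": -0.0616, "y": 0.0020, "z": 0.000, "roll": -0.2167}, {"hand": 1, "x": -0.0690, "y": 0.0052, "z": 0.000, "roll": -0.2444}, {"hand": 1, "x": -0.0690, "y": 0.0052, "z": 0.000, "roll": -0.2444},
```

Emit:
{"method": "servo_tool", "body": {
  "targets": [
    {"hand":1,"x":0.008,"y":-0.005,"z":0,"roll":-0.05},
    {"hand":1,"x":0.0,"y":-0.005,"z":0,"roll":-0.08},
    {"hand":1,"x":-0.008,"y":-0.005,"z":0,"roll":-0.11},
    {"hand":1,"x":-0.016,"y":-0.005,"z":0,"roll":-0.137},
    {"hand":1,"x":-0.024,"y":-0.003,"z":0,"roll":-0.165},
    {"hand":1,"x":-0.032,"y":-0.001,"z":0,"roll":-0.193},
    {"hand":1,"x":-0.039,"y":0.001,"z":0,"roll":-0.22},
    {"hand":1,"x":-0.0465,"y":0.005,"z":0,"roll":-0.248},
    {"hand":1,"x":-0.0535,"y":0.009,"z":0,"roll":-0.276},
    {"hand":1,"x":-0.06,"y":0.013,"z":0,"roll":-0.304}
  ]
}}

```text
time: 6.38
tool_pos: [0.4502, -0.0884, 0.0704]
tcp_rot: [2.806, 1.408, 0.004]
wrist_force: [1.0, 0.7, -0.0]
width: -0.0
grip_force: 0.7
```

Emit:
{"method": "servo_tool", "body": {
  "targets": [
    {"hand":1,"x":-0.006,"y":-0.002,"z":0,"roll":-0.022},
    {"hand":1,"x":-0.014,"y":-0.003,"z":0,"roll":-0.05},
    {"hand":1,"x":-0.022,"y":-0.004,"z":0,"roll":-0.078},
    {"hand":1,"x":-0.03,"y":-0.004,"z":0,"roll":-0.106},
    {"hand":1,"x":-0.038,"y":-0.004,"z":0,"roll":-0.133},
    {"hand":1,"x":-0.046,"y":-0.0025,"z":0,"roll":-0.161},
    {"hand":1,"x":-0.054,"y":-0.0005,"z":0,"roll":-0.189},
    {"hand":1,"x":-0.0615,"y":0.002,"z":0,"roll":-0.217},
    {"hand":1,"x":-0.069,"y":0.005,"z":0,"roll":-0.244},
    {"hand":1,"x":-0.069,"y":0.005,"z":0,"roll":-0.244}
  ]
}}

```text
time: 7.22
tool_pos: [0.4309, -0.1178, 0.0702]
tcp_rot: [2.079, 2.353, 0.001]
wrist_force: [-0.6, -0.1, -0.1]
width: 0.0
grip_force: 0.0
```

Run:
```python
from h import *
p0,a0,s=state(); print(s['tool_pos'],a0,pose(187),s['wrist_force'],s['time'])
crop("side",240,200,100,8,"pics/s3.png")
p1,a1=p0,a0
t=[pose(b) for b in (190,193,196,199,202,205,208,210,210)]
rows(p1,a1,t)
```

```text
[ 0.43087351 -0.11777449  0.07017521] 97.07788768163785 (array([ 0.4311218, -0.1174666]), 97) [-0.57669628 -0.087829   -0.06706184] 7.2167
{"hand": 1, "x": -0.0041, "y": -0.0008, "z": 0.000, "roll": -0.0162}, {"hand": 1, "x": -0.0088, "y": -0.0019, "z": 0.000, "roll": -0.0329}, {"hand": 1, "x": -0.0136, "y": -0.0027, "z": 0.000, "roll": -0.0496}, {"hand": 1, "x": -0.0184, "y": -0.0034, "z": 0.000, "roll": -0.0662}, {"hand": 1, "x": -0.0232, "y": -0.0037, "z": 0.000, "roll": -0.0829}, {"hand": 1, "x": -0.0280, "y": -0.0038, "z": 0.000, "roll": -0.0996}, {"hand": 1, "x": -0.0328, "y": -0.0037, "z": 0.000, "roll": -0.1162}, {"hand": 1, "x": -0.0361, "y": -0.0034, "z": 0.000, "roll": -0.1273}, {"hand": 1, "x": -0.0361, "y": -0.0034, "z": 0.000, "roll": -0.1273},
```

View pics/s3.png

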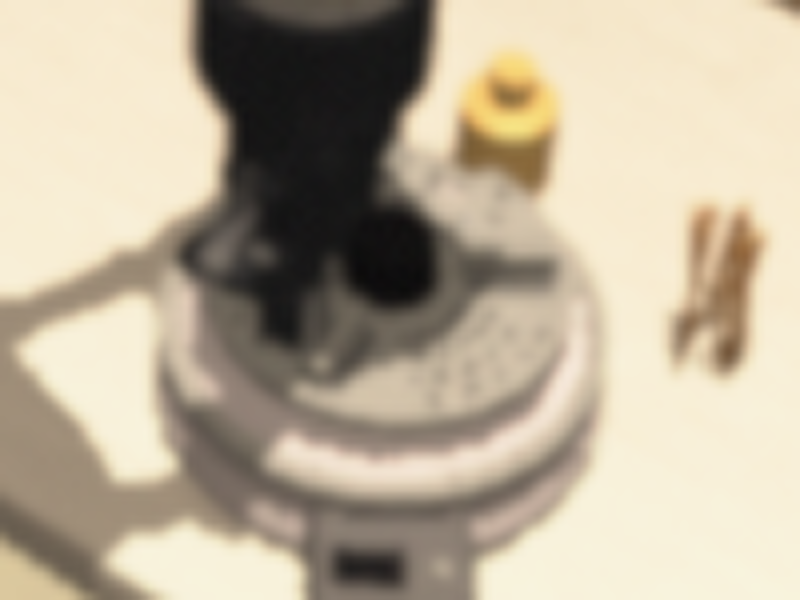

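The disc has turned with the finger: the left rib is now at about (335,350) and another rib is at (513,266) on the right. I'll continue.

Emit:
{"method": "servo_tool", "body": {
  "targets": [
    {"hand":1,"x":-0.004,"y":-0.001,"z":0,"roll":-0.016},
    {"hand":1,"x":-0.009,"y":-0.002,"z":0,"roll":-0.033},
    {"hand":1,"x":-0.0135,"y":-0.003,"z":0,"roll":-0.05},
    {"hand":1,"x":-0.0185,"y":-0.0035,"z":0,"roll":-0.066},
    {"hand":1,"x":-0.023,"y":-0.004,"z":0,"roll":-0.083},
    {"hand":1,"x":-0.028,"y":-0.004,"z":0,"roll":-0.1},
    {"hand":1,"x":-0.033,"y":-0.004,"z":0,"roll":-0.116},
    {"hand":1,"x":-0.036,"y":-0.0035,"z":0,"roll":-0.127},
    {"hand":1,"x":-0.036,"y":-0.0035,"z":0,"roll":-0.127}
  ]
}}

```text
time: 8.17
tool_pos: [0.4308, -0.1351, 0.0694]
tcp_rot: [-1.575, -2.718, -0.0]
wrist_force: [-0.4, -0.1, -0.9]
width: 0.002
grip_force: 0.1
```

Run:
```python
from h import *
p0,a0,s=state(); print(s['tool_pos'],a0,s['wrist_force'],s['time'])
q=at_z("side",240+513/8,200+263/8,.077)[:2]-C; print("prev rib",np.hypot(*q),np.degrees(np.arctan2(q[1],q[0])))
crop("side",240,200,100,8,"pics/s4.png",6)
```

```text
[ 0.43083232 -0.1351206   0.06935327] 119.82497593170582 [-0.39483597 -0.08660801 -0.93803627] 8.1667
prev rib 0.042477404318931315 -60.68064290287005
```

View pics/s4.png

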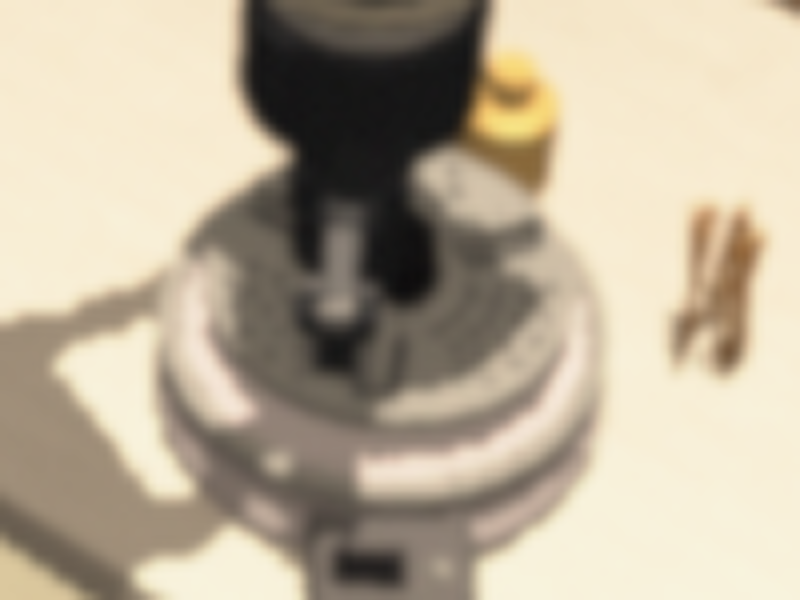

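Emit:
{"method": "servo_tool", "body": {
  "targets": [
    {"hand":1,"x":-0.03,"y":-0.0035,"z":0,"roll":0},
    {"hand":1,"x":-0.02,"y":0,"z":-0.06,"roll":0},
    {"hand":1,"x":0,"y":0,"z":-0.14,"roll":0},
    {"hand":1,"x":0.08,"y":0,"z":-0.22,"roll":0},
    {"hand":1,"x":0.15,"y":0,"z":-0.28,"roll":0},
    {"hand":1,"x":0.2,"y":0,"z":-0.32,"roll":0},
    {"hand":1,"x":0.2,"y":0,"z":-0.32,"roll":0}
  ]
}}

```text
time: 9.05
tool_pos: [0.3817, -0.0467, 0.2342]
tcp_rot: [1.57, 2.714, 0.005]
wrist_force: [1.0, -1.1, -0.1]
width: -0.002
grip_force: 0.0
```

Run:
```python
from h import *
p0,a0,s=state(); print(s['tool_pos'],a0,s['wrist_force'],s['time'])
crop("side",240,200,100,8,"pics/s5.png",6)
```

```text
[ 0.38166006 -0.04672169  0.2341583 ] 119.8886327359096 [ 0.96902643 -1.10332742 -0.11087095] 9.05
```

View pics/s5.png

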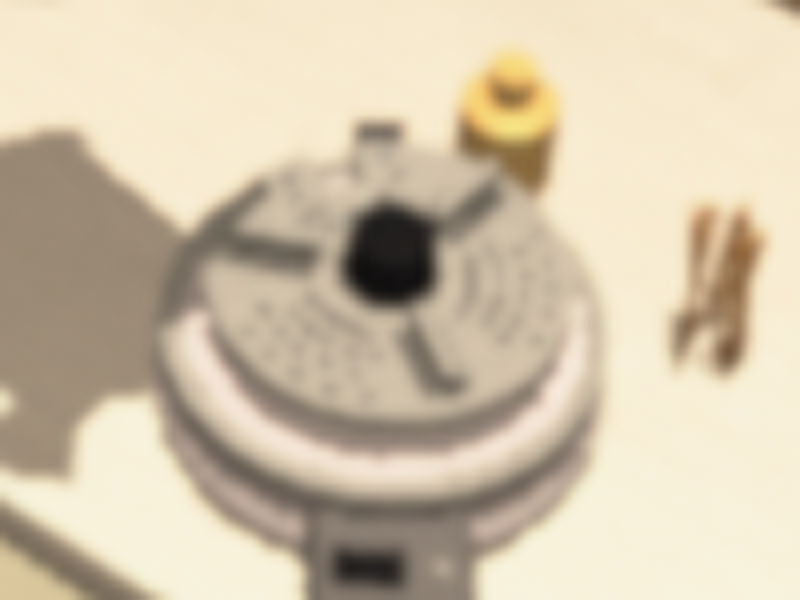

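The ribs look nearly as at the start, so the disc has turned about 120°, some 20° too far. My retreat's first row went the wrong way and pushed it. I'll measure the overshoot numerically from the saved crops and push back.

```bash
cat >> h.py <<'E'
def prof(f,r,z,A,c=C):
    im=cv2.imread(f).astype(np.float32).mean(2)
    a=np.radians(A); q=(proj("side",np.c_[c[0]+r*np.cos(a),c[1]+r*np.sin(a),0*a+z])-[240,200])*8+3.5
    return cv2.remap(im,q[:,0].astype(np.float32)[None],q[:,1].astype(np.float32)[None],1)[0]
E
python3 - <<'E'
from h import *
l=at_z("side",240+380/8,200+128/8,.062)[:2]
for v in(535,560,590):
    m=(at_z("side",240+308/8,200+v/8,.028)+at_z("side",240+475/8,200+v/8,.028))[:2]/2
    d=l-m; e=l-C; g=C-m; print("key",[np.degrees(np.arctan2(k[1],k[0])).round(1) for k in(d,e,g)],np.hypot(*e),np.hypot(*g))
A=np.arange(-180,180,5)
for f in("pics/s1.png","pics/s5.png"):
    print(f)
    for nm,rs,z in(("rib",(.036,.041,.046,.051),.072),("rim",(.052,.056,.060),.062)):
        P=np.mean([prof(f,r,z,A) for r in rs],0); print(nm,[(int(a),int(p)) for a,p in zip(A,P) if p<np.median(P)-12])
B=np.arange(-180,180,.5)
p=[np.mean([prof(f,r,.072,B) for r in(.036,.041,.046,.051)],0) for f in("pics/s1.png","pics/s5.png")]
p=[np.clip(x,0,150)-150 for x in p]
best=max(range(-40,41),key=lambda k:np.corrcoef(p[0],np.roll(p[1],-k))[0,1]); print("shift mod120",best/2)
print("hi rim", [(int(a),int(x)) for a,x in zip(A,np.mean([prof("pics/s5.png",r,.062,A) for r in(.054,.058)],0))if 0<=a<=110])
E
```

```text
key [np.float64(36.2), np.float64(35.5), np.float64(36.9)] 0.07247088226028398 0.08270441890285346
key [np.float64(36.1), np.float64(35.5), np.float64(36.5)] 0.07247088226028398 0.09278983750653416
key [np.float64(35.9), np.float64(35.5), np.float64(36.2)] 0.07247088226028398 0.10469701170127575
pics/s1.png
rib [(-140, 121), (-135, 94), (-130, 120), (-125, 150), (-75, 151), (-70, 148), (-20, 131), (-15, 110), (-10, 108), (-5, 145), (110, 133), (115, 99), (120, 93), (125, 107), (130, 133)]
rim [(-135, 148), (-130, 140), (-125, 137), (-120, 145), (-70, 146), (-65, 130), (-60, 118), (-55, 142), (-10, 131), (-5, 107), (0, 142), (100, 144), (105, 111), (110, 118), (115, 140)]
pics/s5.png
rib [(-140, 157), (-135, 120), (-130, 112), (-125, 153), (-20, 151), (-15, 117), (-10, 108), (-5, 145), (110, 154), (115, 114), (120, 97), (125, 108), (130, 134), (135, 165)]
rim [(-130, 163), (-125, 153), (-120, 153), (-10, 143), (-5, 110), (0, 141), (85, 157), (90, 156), (95, 153), (100, 140), (105, 108), (110, 99), (115, 123), (120, 162)]
shift mod120 2.0
hi rim [(0, 142), (5, 185), (10, 190), (15, 192), (20, 192), (25, 190), (30, 181), (35, 181), (40, 187), (45, 167), (50, 179), (55, 192), (60, 190), (65, 189), (70, 175), (75, 174), (80, 174), (85, 161), (90, 160), (95, 157), (100, 145), (105, 109), (110, 100)]
```

Run:
```python
from h import *
p0,a0,s=state()
t=pose(244,-.020); print(t); rows(p0,a0,[t]); print((s['tool_pos'][2]-.0695)/.5)
print("push"); rows(*t,[pose(b,-.014) for b in(241,238,235,232,229,226,223,220,218,217)])
```

```text
(array([ 0.47518755, -0.17431436]), 154)
{"hand": 1, "x": -0.3114, "y": 0.0400, "z": 0.000, "roll": -0.1900}, 
0.3162122654013331
push
{"hand": 1, "x": 0.0166, "y": -0.0013, "z": 0.000, "roll": 0.0167}, {"hand": 1, "x": 0.0214, "y": -0.0024, "z": 0.000, "roll": 0.0333}, {"hand": 1, "x": 0.0261, "y": -0.0033, "z": 0.000, "roll": 0.0500}, {"hand": 1, "x": 0.0309, "y": -0.0039, "z": 0.000, "roll": 0.0667}, {"hand": 1, "x": 0.0357, "y": -0.0042, "z": 0.000, "roll": 0.0833}, {"hand": 1, "x": 0.0406, "y": -0.0043, "z": 0.000, "roll": 0.1000}, {"hand": 1, "x": 0.0454, "y": -0.0042, "z": 0.000, "roll": 0.1167}, {"hand": 1, "x": 0.0502, "y": -0.0038, "z": 0.000, "roll": 0.1333}, {"hand": 1, "x": 0.0534, "y": -0.0034, "z": 0.000, "roll": 0.1444}, {"hand": 1, "x": 0.0550, "y": -0.0031, "z": 0.000, "roll": 0.1500},
```

Emit:
{"method": "servo_tool", "body": {
  "targets": [
    {"hand":1,"x":-0.311,"y":0.04,"z":0,"roll":-0.19},
    {"hand":1,"x":-0.311,"y":0.04,"z":0,"roll":-0.19},
    {"hand":1,"x":-0.311,"y":0.04,"z":0,"roll":-0.19},
    {"hand":1,"x":-0.311,"y":0.04,"z":0,"roll":-0.19},
    {"hand":1,"x":-0.311,"y":0.04,"z":0,"roll":-0.19},
    {"hand":1,"x":-0.311,"y":0.04,"z":0,"roll":-0.19},
    {"hand":1,"x":-0.311,"y":0.04,"z":0,"roll":-0.19},
    {"hand":1,"x":-0.311,"y":0.04,"z":0,"roll":-0.19}
  ]
}}

```text
time: 10.02
tool_pos: [0.4746, -0.1732, 0.2278]
tcp_rot: [-0.71, -3.057, -0.001]
wrist_force: [-0.1, -0.1, 0.1]
width: -0.0
grip_force: 0.0
```

Emit:
{"method": "servo_tool", "body": {
  "targets": [
    {"hand":1,"x":0,"y":0,"z":0.06,"roll":0},
    {"hand":1,"x":0,"y":0,"z":0.12,"roll":0},
    {"hand":1,"x":0,"y":0,"z":0.18,"roll":0},
    {"hand":1,"x":0,"y":0,"z":0.23,"roll":0},
    {"hand":1,"x":0,"y":0,"z":0.26,"roll":0},
    {"hand":1,"x":0,"y":0,"z":0.285,"roll":0},
    {"hand":1,"x":0,"y":0,"z":0.3,"roll":0},
    {"hand":1,"x":0,"y":0,"z":0.31,"roll":0},
    {"hand":1,"x":0,"y":0,"z":0.315,"roll":0},
    {"hand":1,"x":0,"y":0,"z":0.315,"roll":0}
  ]
}}

```text
time: 10.85
tool_pos: [0.4757, -0.1732, 0.0719]
tcp_rot: [0.706, 3.061, -0.0]
wrist_force: [0.9, -0.0, -0.4]
width: 0.002
grip_force: 0.0
```

Run:
```python
from h import *
p0,a0,s=state(); print(s['tool_pos'],a0,s['wrist_force'],s['time'])
```

```text
[ 0.47565404 -0.1731859   0.07193148] 154.03896035373313 [ 0.90488237 -0.03038673 -0.37094016] 10.85
```

Emit:
{"method": "servo_tool", "body": {
  "targets": [
    {"hand":1,"x":0.016,"y":-0.001,"z":0.004,"roll":0.017},
    {"hand":1,"x":0.0215,"y":-0.0025,"z":0.004,"roll":0.033},
    {"hand":1,"x":0.026,"y":-0.003,"z":0.004,"roll":0.05},
    {"hand":1,"x":0.031,"y":-0.004,"z":0.004,"roll":0.067},
    {"hand":1,"x":0.0355,"y":-0.004,"z":0.004,"roll":0.083},
    {"hand":1,"x":0.0405,"y":-0.004,"z":0.004,"roll":0.1},
    {"hand":1,"x":0.0455,"y":-0.004,"z":0.004,"roll":0.117},
    {"hand":1,"x":0.05,"y":-0.004,"z":0.004,"roll":0.133},
    {"hand":1,"x":0.0535,"y":-0.0035,"z":0.004,"roll":0.144},
    {"hand":1,"x":0.0535,"y":-0.0035,"z":0.004,"roll":0.144}
  ]
}}

```text
time: 11.68
tool_pos: [0.4518, -0.1636, 0.0711]
tcp_rot: [1.374, 2.822, 0.0]
wrist_force: [-0.1, -0.8, 0.8]
width: 0.0
grip_force: 0.1
```

Emit:
{"method": "servo_tool", "body": {
  "targets": [
    {"hand":1,"x":-0.02,"y":0,"z":0,"roll":0},
    {"hand":1,"x":-0.02,"y":0,"z":-0.06,"roll":0},
    {"hand":1,"x":-0.02,"y":0,"z":-0.14,"roll":0},
    {"hand":1,"x":-0.02,"y":0,"z":-0.22,"roll":0},
    {"hand":1,"x":-0.02,"y":0,"z":-0.3,"roll":0},
    {"hand":1,"x":0.05,"y":0.0,"z":-0.35,"roll":0},
    {"hand":1,"x":0.13,"y":0,"z":-0.35,"roll":0},
    {"hand":1,"x":0.2,"y":0,"z":-0.35,"roll":0},
    {"hand":1,"x":0.2,"y":0,"z":-0.35,"roll":0}
  ]
}}

```text
time: 12.43
tool_pos: [0.3866, -0.0818, 0.2459]
tcp_rot: [-1.37, -2.827, -0.003]
wrist_force: [-0.0, 0.1, -1.2]
width: 0.002
grip_force: 0.0
```

Run:
```python
from h import *
p0,a0,s=state(); print(s['tool_pos'],a0,s['wrist_force'],s['time'])
crop("side",240,200,100,8,"pics/s6.png",8)
B=np.arange(-180,180,.5)
q=[np.clip(np.mean([prof(f,r,.072,B) for r in(.036,.041,.046,.051)],0),0,150)-150 for f in("pics/s1.png","pics/s5.png","pics/s6.png")]
A=np.arange(-180,180,5)
P=np.mean([prof("pics/s6.png",r,.072,A) for r in(.036,.041,.046,.051)],0);print([(int(a),int(p)) for a,p in zip(A,P) if p<150])
```

```text
[ 0.38664734 -0.0817613   0.24586235] 128.2801230081662 [-0.02839726  0.05401048 -1.15525852] 12.4333
[(-150, 117), (-145, 133), (-135, 144), (-30, 130), (-25, 112), (-20, 120), (40, 124), (45, 124), (75, 139), (80, 109), (85, 102), (90, 101), (95, 96), (100, 85), (105, 76), (110, 73), (115, 76), (120, 88), (125, 97), (130, 101), (135, 101), (140, 98), (145, 96), (150, 97), (155, 116)]
```

View pics/s6.png

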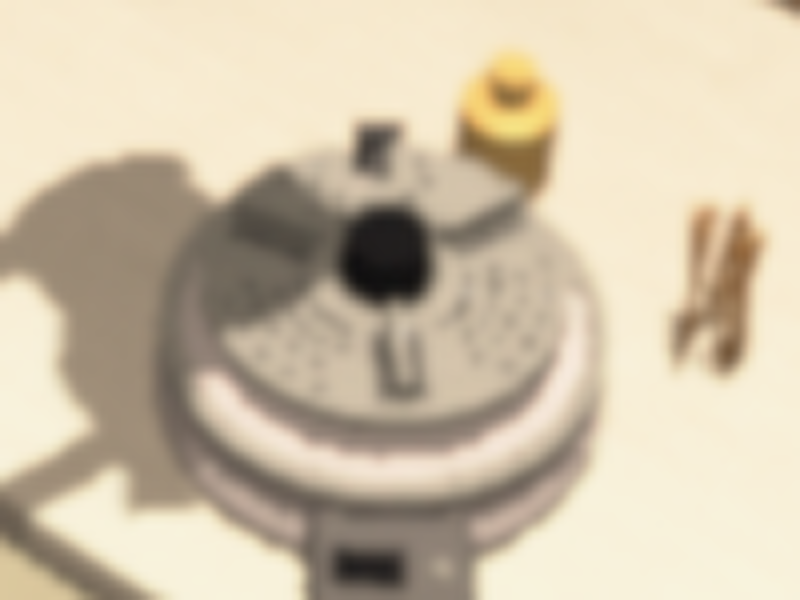

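The notch now opens at about (370,155), just below the lug (355–403,130), and the opposite rib runs from (390,325) to (402,395). I'll compare these with predictions.

Run:
```python
from h import *
def P(r,a,z): 
    a=np.radians(a); return ((proj("side",[[C[0]+r*np.cos(a),C[1]+r*np.sin(a),z]])[0]-[240,200])*8+3.5).round().astype(int)
print("pod mid",P(.1,216,.028),"lug L/R top out",P(.073,36.1+7,.062),P(.073,36.1-7,.062))
for phi in(32,36,40,44):
    h=np.degrees(9/64)
    print(phi,"rib end corners top",P(.058,phi+180-3,.077),P(.058,phi+180+3,.077),"bot",P(.058,phi+177,.064),P(.058,phi+183,.064),"notch rim L,R",P(.064,phi+8,.064),P(.064,phi-8,.064),"inner",P(.045,phi+8,.064),P(.045,phi-8,.064),"right rib end",P(.058,phi-60,.077),"left",P(.058,phi+60,.077))
im=cv2.imread("pics/s6.png").mean(2).astype(int)
for v in(130,140,150,155,160,165,170,175): print(v,im[v,330:425:5])
print()
for v in(340,360,380,390): print(v,im[v,360:440:5])
```

```text
pod mid [393 582] lug L/R top out [357 131] [406 132]
32 rib end corners top [376 383] [395 385] bot [374 409] [392 410] notch rim L,R [371 144] [420 148] inner [376 183] [411 186] right rib end [539 202] left [251 180]
36 rib end corners top [389 384] [407 385] bot [386 410] [405 410] notch rim L,R [358 145] [408 146] inner [367 183] [402 184] right rib end [533 194] left [244 187]
40 rib end corners top [401 385] [420 384] bot [399 410] [417 410] notch rim L,R [346 146] [395 145] inner [359 184] [394 183] right rib end [526 187] left [239 194]
44 rib end corners top [414 385] [432 383] bot [411 410] [429 409] notch rim L,R [334 148] [383 144] inner [350 186] [385 183] right rib end [519 180] left [234 202]
130 [231 231 228 225 202 171 138 115 110 107 109 110 118 133 159 191 211 226
 229]
140 [222 223 221 217 190 152 106  75  70  70  79  90 113 137 165 191 207 218
 221]
150 [201 202 200 196 169 132  90  66  68  76  91 110 140 163 181 191 194 196
 198]
155 [194 195 191 184 157 123  87  70  76  85  99 117 145 168 183 189 188 186
 185]
160 [189 190 186 178 151 118  87  74  82  90 103 120 147 169 185 188 185 179
 177]
165 [187 189 186 178 154 126 101  90  95 100 108 122 148 170 185 189 184 178
 173]
170 [188 190 188 181 162 141 123 113 113 111 115 127 150 171 185 190 186 180
 175]
175 [188 191 190 186 175 164 154 146 141 134 133 140 157 174 186 190 187 181
 175]

340 [183 174 158 136 122 122 140 163 175 169 155 151 161 175 187 190]
360 [187 177 163 136 115 106 116 139 156 160 148 143 150 167 184 190]
380 [191 186 178 156 133 117 112 120 134 143 138 134 139 156 175 185]
390 [192 187 180 161 138 122 110 107 109 113 112 118 130 149 170 181]
```

The rib and notch both read about 38–39° against the key at 36°, so I'll nudge about 3° more the same way.

Run:
```python
from h import *
p0,a0,s=state()
t=pose(222,-.024); print(t); rows(p0,a0,[t]); print((s['tool_pos'][2]-.070)/.5)
rows(*t,[pose(222,-.017),pose(219,-.014),pose(217,-.014),pose(216,-.014),pose(215,-.014)])
```

```text
(array([ 0.45986076, -0.17327722]), 132)
{"hand": 1, "x": -0.2251, "y": 0.0021, "z": 0.000, "roll": -0.0218}, 
0.34926639451362196
{"hand": 1, "x": 0.0140, "y": -0.0000, "z": 0.000, "roll": 0.0000}, {"hand": 1, "x": 0.0246, "y": -0.0013, "z": 0.000, "roll": 0.0167}, {"hand": 1, "x": 0.0278, "y": -0.0021, "z": 0.000, "roll": 0.0278}, {"hand": 1, "x": 0.0294, "y": -0.0024, "z": 0.000, "roll": 0.0333}, {"hand": 1, "x": 0.0309, "y": -0.0028, "z": 0.000, "roll": 0.0389},
```

Emit:
{"method": "servo_tool", "body": {
  "targets": [
    {"hand":1,"x":-0.08,"y":0.002,"z":0,"roll":-0.022},
    {"hand":1,"x":-0.16,"y":0.002,"z":0,"roll":-0.022},
    {"hand":1,"x":-0.225,"y":0.002,"z":0,"roll":-0.022},
    {"hand":1,"x":-0.225,"y":0.002,"z":0.07,"roll":-0.022},
    {"hand":1,"x":-0.225,"y":0.002,"z":0.14,"roll":-0.022},
    {"hand":1,"x":-0.225,"y":0.002,"z":0.21,"roll":-0.022},
    {"hand":1,"x":-0.225,"y":0.002,"z":0.27,"roll":-0.022},
    {"hand":1,"x":-0.225,"y":0.002,"z":0.32,"roll":-0.022},
    {"hand":1,"x":-0.225,"y":0.002,"z":0.349,"roll":-0.022},
    {"hand":1,"x":-0.225,"y":0.002,"z":0.349,"roll":-0.022}
  ]
}}

```text
time: 13.67
tool_pos: [0.4561, -0.1716, 0.0657]
tcp_rot: [-1.273, -2.862, 0.0]
wrist_force: [-0.5, -0.2, -0.2]
width: -0.002
grip_force: 0.0
```

Emit:
{"method": "servo_tool", "body": {
  "targets": [
    {"hand":1,"x":0.014,"y":0,"z":0,"roll":0},
    {"hand":1,"x":0.0245,"y":-0.0013,"z":0,"roll":0.017},
    {"hand":1,"x":0.028,"y":-0.002,"z":0,"roll":0.028},
    {"hand":1,"x":0.0295,"y":-0.0025,"z":0,"roll":0.033},
    {"hand":1,"x":0.031,"y":-0.003,"z":0,"roll":0.039},
    {"hand":1,"x":0.031,"y":-0.003,"z":0,"roll":0.039},
    {"hand":1,"x":0.031,"y":-0.003,"z":0,"roll":0.039}
  ]
}}

```text
time: 14.25
tool_pos: [0.4489, -0.1625, 0.0714]
tcp_rot: [1.447, 2.786, 0.0]
wrist_force: [0.6, -1.8, 1.7]
width: -0.003
grip_force: 0.6
```

Emit:
{"method": "servo_tool", "body": {
  "targets": [
    {"hand":1,"x":-0.02,"y":0,"z":0,"roll":0},
    {"hand":1,"x":-0.02,"y":0,"z":-0.06,"roll":0},
    {"hand":1,"x":-0.02,"y":0,"z":-0.14,"roll":0},
    {"hand":1,"x":-0.02,"y":0,"z":-0.22,"roll":0},
    {"hand":1,"x":-0.02,"y":0,"z":-0.3,"roll":0},
    {"hand":1,"x":0.05,"y":0.0,"z":-0.35,"roll":0},
    {"hand":1,"x":0.13,"y":0,"z":-0.35,"roll":0},
    {"hand":1,"x":0.2,"y":0,"z":-0.35,"roll":0},
    {"hand":1,"x":0.2,"y":0,"z":-0.35,"roll":0}
  ]
}}

```text
time: 15.0
tool_pos: [0.3877, -0.077, 0.2457]
tcp_rot: [-1.445, -2.787, -0.003]
wrist_force: [-0.6, 0.1, -1.4]
width: -0.005
grip_force: 0.0
```

Run:
```python
from h import *
p0,a0,s=state(); print(s['tool_pos'],a0,s['wrist_force'],s['time'])
crop("side",240,200,100,8,"pics/s7.png",8)
im=cv2.imread("pics/s7.png").mean(2).astype(int)
for v in(130,140,150,155,160,165,170,175): print(v,im[v,330:425:5])
for v in(340,360,380,390): print(v,im[v,360:440:5])
rows(p0,a0,[(C,a0)])
```

```text
[ 0.38765234 -0.07696686  0.24570123] 125.197554045632 [-0.61053951  0.09849451 -1.35109737] 15.0
130 [230 230 228 223 200 170 137 114 109 107 109 109 116 130 157 189 211 226
 228]
140 [221 220 215 208 180 142 101  73  69  68  71  72  86 112 148 185 205 218
 221]
150 [192 193 192 186 161 130  95  72  71  71  74  72  86 112 146 177 191 198
 198]
155 [177 182 185 182 161 133 102  82  80  80  82  79  91 114 147 175 187 192
 188]
160 [169 176 181 180 164 140 111  90  88  87  88  85  96 117 148 175 185 188
 181]
165 [170 177 183 183 171 153 127 107 102  99  99  96 106 125 153 177 186 187
 180]
170 [176 182 186 187 178 164 144 125 118 112 112 109 117 134 158 178 186 189
 183]
175 [180 186 189 190 185 177 165 152 143 137 135 133 139 152 168 182 188 189
 185]
340 [174 153 130 118 126 148 167 166 151 138 140 157 176 184 186 184]
360 [182 162 138 119 118 134 153 160 148 136 136 153 175 186 193 193]
380 [182 165 145 128 124 126 133 139 133 127 128 146 169 181 190 191]
390 [184 169 152 135 125 118 114 113 112 115 123 143 165 179 189 191]
{"hand": 1, "x": -0.1826, "y": 0.0887, "z": 0.000, "roll": -0.0000},
```

The notch edges (355–398) now line up with the lug (355–402), and the rib is on the axis line. Next I'll press the hub.

Emit:
{"method": "servo_tool", "body": {
  "targets": [
    {"hand":1,"x":-0.06,"y":0.03,"z":0,"roll":0},
    {"hand":1,"x":-0.12,"y":0.06,"z":0,"roll":0},
    {"hand":1,"x":-0.182,"y":0.089,"z":0,"roll":0},
    {"hand":1,"x":-0.182,"y":0.089,"z":0.06,"roll":0},
    {"hand":1,"x":-0.182,"y":0.089,"z":0.12,"roll":0},
    {"hand":1,"x":-0.182,"y":0.089,"z":0.18,"roll":0},
    {"hand":1,"x":-0.182,"y":0.089,"z":0.24,"roll":0},
    {"hand":1,"x":-0.182,"y":0.089,"z":0.28,"roll":0},
    {"hand":1,"x":-0.182,"y":0.089,"z":0.3,"roll":0},
    {"hand":1,"x":-0.182,"y":0.089,"z":0.3,"roll":0}
  ]
}}

```text
time: 16.23
tool_pos: [0.4769, -0.1288, 0.0921]
tcp_rot: [-1.447, -2.781, 0.002]
wrist_force: [-0.2, 0.4, -0.4]
width: -0.001
grip_force: 0.0
```

Emit:
{"method": "servo_tool", "body": {
  "targets": [
    {"hand":1,"x":0,"y":0,"z":0.004,"roll":0},
    {"hand":1,"x":0,"y":0,"z":0.008,"roll":0},
    {"hand":1,"x":0,"y":0,"z":0.012,"roll":0},
    {"hand":1,"x":0,"y":0,"z":0.016,"roll":0},
    {"hand":1,"x":0,"y":0,"z":0.02,"roll":0},
    {"hand":1,"x":0,"y":0,"z":0.02,"roll":0}
  ]
}}

```text
time: 16.73
tool_pos: [0.4798, -0.1293, 0.0859]
tcp_rot: [1.448, 2.786, 0.0]
wrist_force: [0.1, 0.2, 1.2]
width: 0.003
grip_force: 0.5
```

Emit:
{"method": "servo_tool", "body": {
  "targets": [
    {"hand":1,"x":0,"y":0,"z":-0.006,"roll":0},
    {"hand":1,"x":0.006,"y":0,"z":-0.006,"roll":0},
    {"hand":1,"x":0.006,"y":0,"z":0,"roll":0},
    {"hand":1,"x":0.006,"y":0,"z":0.004,"roll":0},
    {"hand":1,"x":0.006,"y":0,"z":0.007,"roll":0},
    {"hand":1,"x":0.006,"y":0,"z":0.01,"roll":0},
    {"hand":1,"x":0.006,"y":0,"z":0.01,"roll":0}
  ]
}}

```text
time: 17.32
tool_pos: [0.4777, -0.1265, 0.0809]
tcp_rot: [1.449, 2.787, 0.001]
wrist_force: [-1.5, 0.3, 6.2]
width: -0.0
grip_force: 2.6
```

Emit:
{"method": "servo_tool", "body": {
  "targets": [
    {"hand":1,"x":0,"y":0,"z":0.003,"roll":0},
    {"hand":1,"x":0,"y":0,"z":0.006,"roll":0},
    {"hand":1,"x":0,"y":0,"z":0.006,"roll":0}
  ]
}}

```text
time: 17.57
tool_pos: [0.4777, -0.1265, 0.0779]
tcp_rot: [1.449, 2.787, 0.0]
wrist_force: [-0.6, 0.5, 5.7]
width: -0.0
grip_force: 2.8
```

Already past 2 mm and still moving at about 6 N, so the notch is going over the key. I'll keep going to the stop.

Emit:
{"method": "servo_tool", "body": {
  "targets": [
    {"hand":1,"x":0,"y":0,"z":0.002,"roll":0},
    {"hand":1,"x":0,"y":0,"z":0.004,"roll":0},
    {"hand":1,"x":0,"y":0,"z":0.004,"roll":0}
  ]
}}

```text
time: 17.82
tool_pos: [0.4777, -0.1265, 0.076]
tcp_rot: [1.449, 2.787, 0.0]
wrist_force: [-0.9, 1.6, 6.6]
width: 0.003
grip_force: 3.2
```

Emit:
{"method": "servo_tool", "body": {
  "targets": [
    {"hand":1,"x":0,"y":0,"z":0.002,"roll":0},
    {"hand":1,"x":0,"y":0,"z":0.004,"roll":0},
    {"hand":1,"x":0,"y":0,"z":0.004,"roll":0}
  ]
}}

```text
time: 18.07
tool_pos: [0.4779, -0.1266, 0.0759]
tcp_rot: [1.449, 2.787, 0.0]
wrist_force: [-6.9, 2.9, 19.4]
width: 0.002
grip_force: 9.8
```

Emit:
{"method": "servo_tool", "body": {
  "targets": [
    {"hand":1,"x":0,"y":0,"z":-0.03,"roll":0},
    {"hand":1,"x":0,"y":0,"z":-0.09,"roll":0},
    {"hand":1,"x":0,"y":0,"z":-0.17,"roll":0},
    {"hand":1,"x":0,"y":0,"z":-0.25,"roll":0},
    {"hand":1,"x":0.08,"y":-0.04,"z":-0.32,"roll":0},
    {"hand":1,"x":0.15,"y":-0.08,"z":-0.34,"roll":0},
    {"hand":1,"x":0.18,"y":-0.09,"z":-0.34,"roll":0},
    {"hand":1,"x":0.18,"y":-0.09,"z":-0.34,"roll":0}
  ]
}}

```text
time: 18.73
tool_pos: [0.386, -0.077, 0.2447]
tcp_rot: [1.447, 2.787, 0.002]
wrist_force: [1.0, -0.2, 0.0]
width: -0.002
grip_force: 0.0
```

Run:
```python
from h import *
p0,a0,s=state(); print(s['tool_pos'],s['wrist_force'],s['time'])
crop("side",240,200,100,8,"pics/s8.png",8)
b,a=[cv2.imread(f"pics/{n}.png").mean(2) for n in("s7","s8")]
# vertical shift of the hub and disc between pictures, and of the bystanders
for nm,(x0,x1,y0,y1) in dict(hub=(335,445,190,310),weight=(450,570,40,190),jar=(660,780,190,390)).items():
    m=cv2.matchTemplate(a[y0-30:y1+50,x0-20:x1+20].astype(np.float32),b[y0:y1,x0:x1].astype(np.float32),cv2.TM_CCOEFF_NORMED); l=cv2.minMaxLoc(m); print(nm,l[1],l[3][0]-20,l[3][1]-30)
print("expected hub shift",(proj("side",[[*C,.076]])-proj("side",[[*C,.086]]))*8)
```

```text
[ 0.38598421 -0.07703357  0.24467305] [ 0.95956391 -0.16693877  0.00850615] 18.7333
hub 0.9902631640434265 -1 20
weight 0.9800665974617004 -1 2
jar 0.999968409538269 0 0
expected hub shift [[-1.88861537 19.90989673]]
```

The hub dropped exactly the expected 10 mm and the nearby bystanders have not moved.

```bash
python3 -c "
from workcell import ticket
print(ticket.finish_job())"
```

```text
the job is handed in; nothing more can be done
None
```

I turned the disc until its notch stood over the key, pressed it down until it stopped, and handed the job in at about 19 s; the hub dropped the expected 10 mm, and the weight and jar beside the drive did not move (I did not re-measure the other three bystanders). I overshot the turn by about 20° on the way and pushed it back.

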